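Silence the bedside radio and refit its volume knob

ROBOT

A 6-joint arm with a two-finger parallel gripper is mounted at the origin on the work surface. World frame = base frame: x ahead of the robot, y to its left, z up, the work surface at z = 0. Lengths are in mm, angles in rad, forces in N, time in s.
With the tool pointing down it reaches from about 350 to 775 mm from the base axis. Payload 7.3 kg.
Tool frame: the origin (TCP) lies between the finger pads; the fingertips stand tcp_to_tips ahead of it and the grasp point (between the pads) lies 5 mm behind it (tcp_to_tips is the distance from the TCP to the fingertips, in mm); z points along the fingers, x is the direction in which the jaws open and shut, and the axes are right-handed (so a half turn about z gives the same grasp; the last joint's range is limited). The gripper opens to 92 mm and grips with 3 to 60 N. Pads are 19 mm wide; open, the fingers measure 130 mm over their backs; the gripper's body (75 mm by 190 mm) begins 47 mm behind the grasp point.
Start: joints at [-1.413, 0.342, 1.524, -0, 1.275, -0.146], TCP at [157.075, -500.97, 240.741] pointing down, gripper open.
Joint ranges: [-2.53, 2.53], [-0.77, 2.02], [0.04, 2.7], [-1, 4.14], [0.28, 2.66], [-3.11, 3.11]. Speed limits (rad/s): [2.57, 2.57, 3.14, 3.14, 3.14, 3.14].

INTERFACE

Orientations are given as [roll, pitch, yaw] about the fixed x, y, z axes, in that order (R = Rz(yaw) Ry(pitch) Rx(roll)).
In Python, from plant import * gives the robot as it stands.
- The arm moves only by the tool drive_tool, never from a script. Its argument "deltas" is a list of rows, each an object of numbers: "hand": the gripper's target within -1 to 1 (shut at 1, half-way at 0, fully open at -1); "tx", "ty", "tz": the shift along the tool's x, y, z each as a share of 4 cm, from -1 to 1; "wx", "wy", "wz": the turn, a rotation vector about the tool's x, y, z each as a share of 5 degrees, from -1 to 1. In form: [{"hand": .., "tx": .., "ty": .., "tz": .., "wx": .., "wy": .., "wz": ..}, ...]. A call has 1 to 20 rows; each row shifts and turns the commanded pose from where the row before left it, along the tool's axes as they then stand; what a row does not reach is not made up. A row lasts 1/12 s, in which the tool goes at most 41.7 mm and 7.16 degrees, less where a joint would pass 70% of its speed; a pose out of reach is approached as far as the arm can. A call with a number of a shift or a turn outside -1 to 1 is refused whole. A call with a gripper value outside its range is refused whole. The fingers move at their own pace and stop on an object; the grip force is fixed at half the most. Time passes only in rows, so rows that do not move let the fingers close. It gives the time, the measured TCP pose, the force and the opening at its end, in the units of the state.
- get_obs(): the state, without advancing time (a new reading comes with each control period).
- capture(name): name is "scene" or "top"; returns the picture (400x640x3 uint8, red, green, blue); there is no depth.
- camera_model(name): a dict with "fx", "fy", "cx", "cy" (pixels), "D" ([k1, k2, p1, p2, k3] as OpenCV has them; the pictures are not rectified), "rvec" (rotation vector, rad) and "tvec" (3), from world to camera coordinates, as OpenCV has them. Camera axes: x right, y down, z forward; pixel columns grow to the right and rows downward; lengths in mm; the calibration is good to about 2 mm. A picture is of the moment at which its call begins. camera_model takes no time and is no camera call.
- close_job(): hands the job in, once; it reports no verdict.
The state is a dict: "time": time; "joint_positions": joint angles; "dq": joint speeds; "tau": joint torques, N m; "tool_pos": TCP position; "tcp_rot": TCP orientation; "contact_force": force on the tool from outside, world axes, zero at the start; "moment": the same for the moment, N m; "grip_width": finger opening in mm.
Only numpy, scipy, OpenCV 4.12 (cv2) and the standard library are available. Lean on these libraries where they do the work, as an engineer would, in place of code of your own. Each camera call takes 0.05 s, during which the arm holds its last target.

TASK

Silence the bedside clock radio: press its long sprung snooze bar all the way down and let it spring back up. Then pick up the loose volume knob, turn it so that its socket matches the D-shaped shaft on top of the radio, push it fully home and keep the knob and shaft pressed in against the spring to switch the radio off. Finish while still holding the knob pressed fully in, and leave the book, tumbler and glasses case alone.

Things in the scene. Friction and masses are not known exactly. Their poses are not given: they have to be found in the camera images.
- radio: White clock radio, fixed to the table: a box 140 (its x) by 240 (its y) by 60 mm high, black display and speaker cloth on its front (-x). Origin: centre of its underside on the table. On its flat top (60 mm up) are the snooze bar, centred at its (0, +45 mm), and the D-shaft, whose axis is at its (0, -70 mm).
- snooze_top (a point): Centre of the top face of the snooze bar, a plain metal bar 36 (x) by 88 mm (y) that stands 10 mm above the radio's top when up. It is pressed straight down, 6 mm to its stop; the spring takes 3 N at first and 6 N at the stop, and returns it.
- snooze (a joint): Depth of the snooze bar in m: 0 up, 0.006 fully pressed.
- shaft_end (a point): Centre of the end face of the upright steel D-shaft, on its axis, 22 mm above the radio's top when the shaft is out. Diameter 16 mm with one flat along the whole length, 2 mm from the axis. z up; x points from the axis to the flat and so shows the shaft's present angle: roughly towards the radio's back (its +x), up to 0.6 rad either way.
- shaft (a joint): How far the shaft is pushed in (straight down) in m: 0 out, 0.005 at its stop. The spring takes 3 N to start and 7 N at the stop and returns it. The shaft also turns about its axis against light friction (0.04 N m).
- knob: Loose grey volume knob, about 60 g, 39 mm high, standing on the table socket down. Origin: centre of its underside; z up; x points to its pointer tab. Round skirt 50 mm in diameter, 19 mm high; on it a bar grip 44 mm long (x), 14 mm wide (y), from 19 to 39 mm above the underside. Seated on the shaft, the underside is 7 mm above the radio's top, 2 mm when pressed in.
- knob_pointer (a point): Tip of the pointer, a tab 8 mm wide that stands 9 mm out of the skirt: 34 mm from the knob's axis along its +x, 17 mm above the underside.
- knob_seat (a point): Centre of the floor of the D-shaped socket in the knob's underside, 15 mm up on its axis; meets the shaft's end when fully home. Socket 15 mm deep, 17.4 mm across, its flat 2.7 mm from the axis on the knob's +x side (under the pointer), mouth chamfered: it fits when the knob's x and the shaft's x point the same way.
- book: Bystander: a book lying flat, 134 by 194 by 27 mm, far to the right. Origin: centre of its underside.
- tumbler: Bystander: a glass tumbler, 72 mm across and 90 mm high, standing near the far edge of the work area. Origin: centre of its underside.
- case: Bystander: a glasses case, 60 by 160 by 36 mm, lying near the far edge of the work area. Origin: centre of its underside.
Not all that is in view belongs to the job. Of the things shaped like the knob, the grey one is meant.

How it is judged (in metres and radians):
On the way, in this order (a step that is already met when the one before it is completed fails the run):
1. the snooze bar is pressed all the way down (at least 5 of its 6 mm) (value of joint snooze above 0.005 m), for 0.1 s.
2. the snooze bar is up again and the knob is fully home on the D-shaft, flat to flat (value of joint snooze below 0.0015 m and distance between knob_seat and shaft_end below 0.003 m and angle between the x axis of knob and the x axis of shaft_end, either way round below 0.35 rad and x of knob_pointer in the frame of shaft_end above 0.025 m and angle between knob's own z axis and vertical below 0.12 rad), for 0.1 s.
At the end, for the whole second after the job is handed in: Knob home on the D-shaft (socket floor within 3 mm of the shaft's end, pointer on the flat's side within 0.35 rad, upright within 0.12 rad), at rest; fingers still press it (over 2 N) so the shaft is in at least 4 of 5 mm; snooze bar up within 1.5 mm (all of step 2 and value of joint shaft above 0.004 m and contact force between the fingers and knob above 2 N and linear speed of knob below 0.02 m/s); the arm keeps its last pose, push and grip.
It fails at once if the book is disturbed (moved more than 30 mm) (distance of book from where it was at the start of the episode above 0.03 m).
It fails at once if the tumbler is disturbed (moved more than 30 mm) (distance of tumbler from where it was at the start of the episode above 0.03 m).
It fails at once if the glasses case is disturbed (moved more than 30 mm) (distance of case from where it was at the start of the episode above 0.03 m).
It also fails if it takes over 48 s, if anything falls off the work surface, if the arm or the gripper's body presses on something with over 40 N, if the wrist force passes 120 N, or if a joint passes its speed limit or range.

## Working session

There is one attempt and no reset: what is moved stays moved. The work goes in short steps, Python scripts to look and compute and a tool call to move; the robot and the scene stay as the last step left them, time stands still between calls to the robot, and variables do not carry over. Pictures are saved under pics/ and viewed, and the job is handed in when it is done.

Besides the shell and the picture viewer there is one more tool, called after "Call:" as name(argument=value, ...) on one line, values as JSON. drive_tool: Moves the arm, as the interface text tells. Its arguments: {"type":"object","properties":{"deltas":{"type":"array","items":{"type":"object","properties":{"hand":{"type":"number"},"tx":{"type":"number"},"ty":{"type":"number"},"tz":{"type":"number"},"wx":{"type":"number"},"wy":{"type":"number"},"wz":{"type":"number"}}}}},"required":["deltas"]}

```bash
ls; mkdir -p pics; python3 - <<'E'
from plant import *
import cv2
for n in ("scene","top"):
    im=capture(n); cv2.imwrite(f"pics/{n}0.png",im[:,:,::-1])
    print(camera_model(n))
print(get_obs())
E
```

```text
pics
{'fx': 410.82776797321054, 'fy': 410.82776797321054, 'cx': 321.1726526362805, 'cy': 200.4744671525818, 'D': array([-0.050626,  0.      ,  0.      ,  0.      ,  0.      ]), 'rvec': array([ 0.90912055,  2.58036467, -0.98107863]), 'tvec': array([ 544.1513131 , -171.70324266, 1546.42780416])}
{'fx': 437.2595043877743, 'fy': 437.2595043877743, 'cx': 322.67674209351026, 'cy': 196.46859106010973, 'D': array([0.01203675, 0.        , 0.        , 0.        , 0.        ]), 'rvec': array([ 2.2071156 , -2.15111351,  0.13717843]), 'tvec': array([-152.11057118,  612.90478729, 1138.72169658])}
{'time': 0.1, 'joint_positions': array([-1.41298663e+00,  3.42700467e-01,  1.52488621e+00, -2.14167502e-05,
        1.27539163e+00, -1.46000487e-01]), 'dq': array([ 0.0002364 , -0.00338279, -0.00124231, -0.00065681,  0.00025255,
        0.00211262]), 'tau': array([ 1.99156682e-03, -4.32004595e+01, -2.44694388e+01,  7.19929347e-02,
        5.25773491e-02, -3.77296146e-05]), 'tool_pos': array([ 157.0212069 , -500.6269144 ,  240.10214276]), 'tcp_rot': array([-3.14141133e+00,  1.37389012e-03, -1.26697977e+00]), 'contact_force': array([ 0.18303767,  1.02473929, -0.26409318]), 'moment': array([-0.03201018, -0.04717665,  0.01444856]), 'grip_width': 91.59651911548724}
```

View pics/scene0.png

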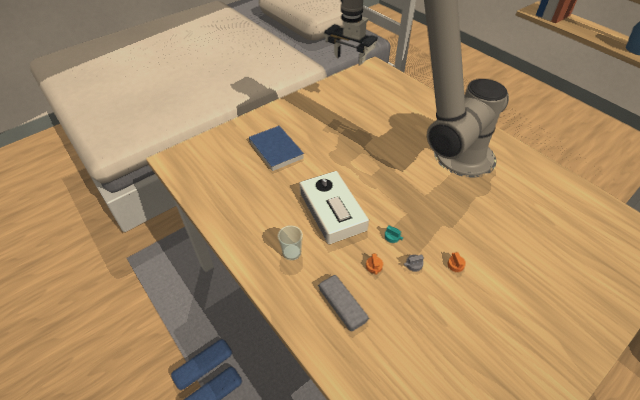

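View pics/top0.png

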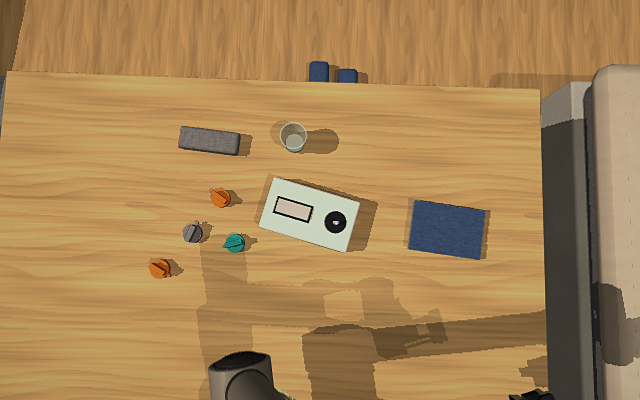

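The scene picture shows the radio at (333,205) and the grey knob at (415,262) between orange and teal decoys. In the top view the radio is at (310,214), the shaft at (336,221), the snooze bar at (294,208) and the grey knob at (192,233). I'll zoom in next.

```bash
cat > h.py <<'E'
import numpy as np, cv2
def cam(m):
    R=cv2.Rodrigues(np.array(m['rvec'],float))[0]; t=np.array(m['tvec'],float).ravel()
    K=np.array([[m['fx'],0,m['cx']],[0,m['fy'],m['cy']],[0,0,1.]]); return K,np.array(m['D'],float),R,t
def plane(m,uv,z):
    K,D,R,t=cam(m); p=cv2.undistortPoints(np.array(uv,float).reshape(-1,1,2),K,D).reshape(-1,2)
    d=np.c_[p,np.ones(len(p))]@R; c=-R.T@t
    s=(z-c[2])/d[:,2]; return c+d*s[:,None]
def proj(m,P):
    K,D,R,t=cam(m); return cv2.projectPoints(np.array(P,float).reshape(-1,1,3),cv2.Rodrigues(R)[0],t,K,D)[0].reshape(-1,2)
def tri(ma,ua,mb,ub):
    cs=[];ds=[]
    for m,u in((ma,ua),(mb,ub)):
        K,D,R,t=cam(m); p=cv2.undistortPoints(np.array(u,float).reshape(1,1,2),K,D).ravel()
        d=R.T@np.r_[p,1]; ds.append(d/np.linalg.norm(d)); cs.append(-R.T@t)
    A=sum(np.eye(3)-np.outer(d,d) for d in ds); b=sum((np.eye(3)-np.outer(d,d))@c for c,d in zip(cs,ds))
    return np.linalg.solve(A,b)
def crop(im,x,y,w,h,s,fn):
    cv2.imwrite(fn,cv2.resize(im[y:y+h,x:x+w],None,fx=s,fy=s,interpolation=cv2.INTER_CUBIC))
E
python3 - <<'E'
from h import *
t=cv2.imread('pics/top0.png'); s=cv2.imread('pics/scene0.png')
a=[cv2.resize(i[y:y+h,x:x+w],(400,300),interpolation=cv2.INTER_CUBIC) for i,x,y,w,h in ((t,250,165,120,90),(s,290,165,88,66),(t,165,210,60,45),(s,390,240,48,36))]
cv2.imwrite('pics/z0.png',np.vstack([np.hstack(a[:2]),np.hstack(a[2:])]))
E
```

```text
(no output)
```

View pics/z0.png

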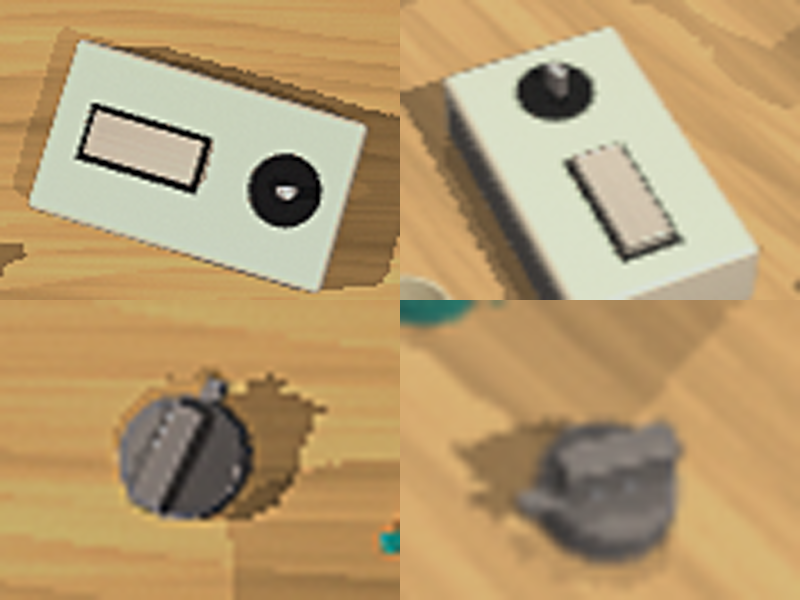

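```bash
cat > m.py <<'E'
from h import *
from plant import *
t=cv2.imread('pics/top0.png'); s=cv2.imread('pics/scene0.png')
mt=camera_model('top'); ms=camera_model('scene')
hsv=cv2.cvtColor(t,cv2.COLOR_BGR2HSV)
# radio top
m=((t.min(2)>165)&(hsv[:,:,1]<70)).astype(np.uint8); m[:160]=0; m[260:]=0; m[:,:250]=0; m[:,370:]=0
c=max(cv2.findContours(m,0,1)[0],key=cv2.contourArea)
P=plane(mt,c.reshape(-1,2),60)[:,:2].astype(np.float32)
r=cv2.minAreaRect(P); print('radio rect',r)
box=cv2.boxPoints(r); print(box)
# black disc
g=cv2.cvtColor(t,cv2.COLOR_BGR2GRAY)
d=(g<70).astype(np.uint8); d[:205]=0; d[240:]=0; d[:,:322]=0; d[:,350:]=0
c=max(cv2.findContours(d,0,1)[0],key=cv2.contourArea); e=cv2.fitEllipse(c); print('disc px',e, plane(mt,e[0],60))
hull=np.zeros_like(d); cv2.fillConvexPoly(hull,cv2.convexHull(c),1); hull=cv2.erode(hull,np.ones((3,3)))
sub=t[214:229,329:344]; print(g[214:229,329:344])
E
python3 m.py
```

```text
radio rect ((566.685546875, -100.44001770019531), (234.2195587158203, 135.0486297607422), 74.80038452148438)
[[ 470.81918   -195.74939  ]
 [ 601.1436    -231.1568   ]
 [ 662.5519      -5.1306458]
 [ 532.2275      30.276764 ]]
disc px ((335.0212097167969, 221.7145233154297), (20.502962112426758, 21.035825729370117), 167.01577758789062) [[ 548.61512837 -169.50844819   60.        ]]
[[  8  20  26  27  25  26  29  25  26  27  27  22  13   0 159]
 [ 25  27  24  29  30  29  25  30  27  26  26  27  26  13   0]
 [ 26  24  27  30  28  30  30  28  26  29  28  28  28  20  13]
 [ 27  28  27  25  28  27  25  25  27  27  25  26  27  28  22]
 [ 27  29  29  18  24  27  26  27  27  26  26  28  29  25  24]
 [ 28  23  19  18  16  16  12  19  26  23  25  26  28  29  26]
 [ 28  22  18  16  23  21  22  22  20  18  24  28  27  27  29]
 [ 27  24  14  43 186 205 222 212 174 111  35  13  18  20  16]
 [ 27  31  17  42 194 158 198 193 182 141  53  13  21  22  21]
 [ 29  27  21  35 109 170 206 230 211  93  15  17  19  17  18]
 [ 28  28  25  21  28  77 155 204  95  15  12  18  18  19  21]
 [ 29  28  30  22  21  20  16  10   2  21  28  30  30  31  29]
 [ 27  26  29  25  26  23  22  24  28  28  27  28  27  29  25]
 [ 28  27  25  28  29  28  27  28  31  29  30  27  28  25  20]
 [ 25  27  26  29  28  28  25  27  29  26  30  25  29  21   9]]
```

```bash
cat > m2.py <<'E'
from h import *
from plant import *
t=cv2.imread('pics/top0.png'); mt=camera_model('top')
hsv=cv2.cvtColor(t,cv2.COLOR_BGR2HSV)
print('hue/sat near knob'); 
m=(hsv[:,:,1]<60).astype(np.uint8); mm=np.zeros_like(m); mm[215:250,178:210]=m[215:250,178:210]
for r in mm[218:246,180:208]: print(''.join('#' if v else '.' for v in r))
E
python3 m2.py
```

```text
hue/sat near knob
............................
............................
............................
............................
................###.........
................##..........
............##.###..........
........##########..........
......#############.........
.....###############........
....#################.......
....#################.......
...###################......
...###################......
...###################......
...###################......
...###################......
...####################.....
...###################......
....#################.......
....#################.......
....###############.........
.....#############..........
.......##.#######...........
.........#######............
............................
............................
............................
```

```bash
cat > m3.py <<'E'
from h import *
from plant import *
t=cv2.imread('pics/top0.png'); s=cv2.imread('pics/scene0.png'); mt=camera_model('top'); ms=camera_model('scene')
for m in(mt,ms):
    K,D,R,tt=cam(m); print('campos',-R.T@tt)
g=cv2.cvtColor(t,cv2.COLOR_BGR2GRAY); gs=cv2.cvtColor(s,cv2.COLOR_BGR2GRAY)
w=np.clip((g[219:227,331:342].astype(float)-30)/165,0,1)
yy,xx=np.mgrid[219:227,331:342]
P=plane(mt,np.c_[xx.ravel(),yy.ravel()],82)[:,:2]; W=w.ravel()
c=(W[:,None]*P).sum(0)/W.sum(); C=np.cov(P.T,aweights=W); ev,V=np.linalg.eigh(C)
print('shaft centroid',c,'sd',np.sqrt(ev),'area',W.sum()*abs(np.cross(P[1]-P[0],P[11]-P[0])))
print('minor axis (flat normal) angle',np.arctan2(V[1,0],V[0,0]))
for z in (60,82): print(z,proj(ms,[[548.5,-169,z]]),proj(mt,[[548.5,-169,z]]))
print(g[219:248,182:206])
print(gs[176:196,316:334])
E
python3 m3.py 2>/dev/null
```

```text
campos [ 495.90907963 -111.08760905 1198.83724261]
campos [1146.68016566  560.52884802 1043.05015066]
shaft centroid [ 546.30475265 -169.39433256] sd [2.65671894 4.1138533 ] area 118.67844532513108
minor axis (flat normal) angle 3.0803774066280023
60 [[324.38772373 184.59235381]] [[334.82531844 221.75373798]]
82 [[324.41748089 179.93745185]] [[335.27122202 221.36716569]]
[[156 156 155 155 154 154 155 153 156 155 157 156 159 159 162 158 158 156
  156 155 154 156 157 157]
 [157 153 155 156 156 156 156 157 158 156 155 156 157 129 129 129 157 157
  152 153 154 154 156 155]
 [155 157 157 157 154 153 155 156 124 159 158 159 128 131  97  86 131 158
  156 157 160 162 165  89]
 [168 168 168 169 170 172 172 174 147 146 145 146 150 132 121 142  85 132
  173 174 100  97 100 101]
 [164 164 163 166 169 141 144 147 151 152 154 155 158 131 121 124  25 142
  184 186 111 111 113 113]
 [163 164 166 169 140 146 148 121 121 122  97 107 123 129 127 132  67 109
  106 104 106 111 111 109]
 [167 167 171 144 149 126 115  97  97 122  44  32  36  72  76  44  72 116
  114 111 112 110 111 110]
 [166 169 142 148 1
[... 3004 characters left out ...]
 37  37  35  39 141 219]
 [113  36  36  34  33  35  32  28  31  27  29  34  36  34  33  59 152 219]
 [150  43  34  35  36  36  39  36  35  31  37  37  37  37  40 144 219 219]
 [209 151  50  39  35  36  37  35  39  38  35  34  40  58 123 192 219 219]
 [219 219 198 103  52  46  43  40  36  43  44  49  91 170 219 218 219 219]
 [219 219 219 219 209 163 131 118 106 132 149 193 219 219 218 219 218 219]
 [219 219 219 219 219 219 219 219 219 219 218 219 219 219 219 219 218 218]
 [219 219 220 219 220 219 218 218 218 219 219 219 219 219 219 219 219 219]
 [219 218 219 219 219 219 220 219 219 219 219 219 218 219 219 219 218 219]
 [220 219 219 219 219 219 219 219 219 219 220 220 219 218 218 218 219 219]]
```

```bash
cat > m4.py <<'E'
from h import *
from plant import *
mt=camera_model('top');ms=camera_model('scene')
print('bar c',plane(mt,[[189.4,233.4]],39))
L=plane(mt,[[193.6,229],[188.6,239],[189.5,228.5],[184.6,238]],39); 
for a,b in((0,1),(2,3)): d=L[a]-L[b]; print('bar dir',np.arctan2(d[1],d[0]))
t=cv2.imread('pics/top0.png'); hsv=cv2.cvtColor(t,cv2.COLOR_BGR2HSV)
m=np.zeros(t.shape[:2],np.uint8); m[224:243,182:204]=(hsv[224:243,182:204,1]<60)
c=max(cv2.findContours(m,0,1)[0],key=cv2.contourArea)
o,r=cv2.minEnclosingCircle(c); e=cv2.fitEllipse(c); print(o,r,e,plane(mt,[o,e[0]],15))
p=plane(mt,[[197.3,222.0]],17); print('tip',p)
for q in plane(mt,[o,e[0]],15): d=p[0]-q; print(np.hypot(d[0],d[1]),np.arctan2(d[1],d[0]))
def chk(c,th):
    u=np.array([np.cos(th),np.sin(th)]); print(proj(mt,[np.r_[c+34*u,17],np.r_[c+22*u,39],np.r_[c-22*u,39]]),proj(ms,[np.r_[c+34*u,17],np.r_[c+22*u,39],np.r_[c-22*u,39]]))
import sys
chk(np.array([518,230.]),-.45)
E
python3 m4.py
```

```text
bar c [[509.28907914 210.85209119  39.        ]]
bar dir -0.4117725362651549
bar dir -0.42360626561056935
(192.0825653076172, 232.87156677246094) 10.143366813659668 ((192.0189208984375, 233.06387329101562), (17.838502883911133, 18.980052947998047), 58.237754821777344) [[511.14686794 210.47931327  15.        ]
 [510.63027811 210.61969409  15.        ]]
tip [[540.46856561 197.68594976  17.        ]]
31.991125389660457 -0.41141157502670933
32.52084167603697 -0.40901560050464597
[[190.87931723 218.79577855]
 [186.33806331 222.42397165]
 [178.09741577 237.38736241]] [[407.29270975 268.90369835]
 [412.40239456 263.97695101]
 [426.61337497 261.01459123]]
```

```bash
sed -i '$d' m4.py; cat >> m4.py <<'E'
chk(np.array([510,210.6]),-.415)
print('tri tip',tri(mt,[197.3,222.0],ms,[405,264]))
E
python3 m4.py | tail -7; python3 - <<'E'
import sys; sys.path.insert(0,'.')
from plant import *
from h import *
o=get_obs()
from scipy.spatial.transform import Rotation as R
print(R.from_euler('xyz',o['tcp_rot']).as_matrix().round(3), o['tool_pos'], o['time'])
import plant; print([n for n in dir(plant) if not n.startswith('_')])
print([getattr(plant,n,None) for n in ('tcp_to_tips','TCP_TO_TIPS')])
E
```

```text
32.52084167603697 -0.40901560050464597
[[197.61170368 221.76656746]
 [193.34808758 225.52614235]
 [185.65928563 240.76642579]] [[404.5147462  263.40128208]
 [409.4832919  258.33977224]
 [423.35771374 255.01915248]]
tri tip [540.41972187 198.37784045  14.88884347]
[[ 0.299 -0.954 -0.   ]
 [-0.954 -0.299  0.001]
 [-0.001 -0.    -1.   ]] [ 157.0212069  -500.6269144   240.10214276] 0.1
['Unreachable', 'camera_model', 'capture', 'close_job', 'get_obs', 'tcp_to_tips']
[14.0, None]
```

The positions agree across checks: shaft axis at (548.6, -169.5), flat at about -0.06 rad; radio yaw -0.265; snooze bar at (578.5, -57); knob at (510, 210.6) with its pointer at -0.415 rad. Next I move above the snooze bar with the jaws shut.

Call:
drive_tool(deltas=[{"hand": 1, "tx": -0.2, "ty": -0.37}, {"hand": 1, "tx": -0.413, "ty": -0.743}, {"hand": 1, "tx": -0.413, "ty": -0.743}, {"hand": 1, "tx": -0.413, "ty": -0.743}, {"hand": 1, "tx": -0.413, "ty": -0.743}, {"hand": 1, "tx": -0.413, "ty": -0.743}, {"hand": 1, "tx": -0.413, "ty": -0.743}, {"hand": 1, "tx": -0.413, "ty": -0.743}, {"hand": 1, "tx": -0.413, "ty": -0.743}, {"hand": 1, "tx": -0.413, "ty": -0.743}, {"hand": 1, "tx": -0.413, "ty": -0.743}, {"hand": 1, "tx": -0.413, "ty": -0.743}, {"hand": 1, "tx": -0.413, "ty": -0.743}, {"hand": 1, "tx": -0.413, "ty": -0.743}, {"hand": 1, "tx": -0.413, "ty": -0.743}, {"hand": 1, "tx": -0.413, "ty": -0.743}, {"hand": 1, "tx": -0.413, "ty": -0.743}, {"hand": 1, "tx": -0.413, "ty": -0.743}, {"hand": 1, "tx": -0.2, "ty": -0.37}, {"hand": 1}])

```text
invalid input
```

Call:
drive_tool(deltas=[{"hand": 1, "tx": -0.2, "ty": -0.37, "tz": 0, "wx": 0, "wy": 0, "wz": 0}, {"hand": 1, "tx": -0.413, "ty": -0.743, "tz": 0, "wx": 0, "wy": 0, "wz": 0}, {"hand": 1, "tx": -0.413, "ty": -0.743, "tz": 0, "wx": 0, "wy": 0, "wz": 0}, {"hand": 1, "tx": -0.413, "ty": -0.743, "tz": 0, "wx": 0, "wy": 0, "wz": 0}, {"hand": 1, "tx": -0.413, "ty": -0.743, "tz": 0, "wx": 0, "wy": 0, "wz": 0}, {"hand": 1, "tx": -0.413, "ty": -0.743, "tz": 0, "wx": 0, "wy": 0, "wz": 0}, {"hand": 1, "tx": -0.413, "ty": -0.743, "tz": 0, "wx": 0, "wy": 0, "wz": 0}, {"hand": 1, "tx": -0.413, "ty": -0.743, "tz": 0, "wx": 0, "wy": 0, "wz": 0}, {"hand": 1, "tx": -0.413, "ty": -0.743, "tz": 0, "wx": 0, "wy": 0, "wz": 0}, {"hand": 1, "tx": -0.413, "ty": -0.743, "tz": 0, "wx": 0, "wy": 0, "wz": 0}, {"hand": 1, "tx": -0.413, "ty": -0.743, "tz": 0, "wx": 0, "wy": 0, "wz": 0}, {"hand": 1, "tx": -0.413, "ty": -0.743, "tz": 0, "wx": 0, "wy": 0, "wz": 0}, {"hand": 1, "tx": -0.413, "ty": -0.743, "tz": 0, "wx": 0, "wy": 0, "wz": 0}, {"hand": 1, "tx": -0.413, "ty": -0.743, "tz": 0, "wx": 0, "wy": 0, "wz": 0}, {"hand": 1, "tx": -0.413, "ty": -0.743, "tz": 0, "wx": 0, "wy": 0, "wz": 0}, {"hand": 1, "tx": -0.413, "ty": -0.743, "tz": 0, "wx": 0, "wy": 0, "wz": 0}, {"hand": 1, "tx": -0.413, "ty": -0.743, "tz": 0, "wx": 0, "wy": 0, "wz": 0}, {"hand": 1, "tx": -0.413, "ty": -0.743, "tz": 0, "wx": 0, "wy": 0, "wz": 0}, {"hand": 1, "tx": -0.2, "ty": -0.37, "tz": 0, "wx": 0, "wy": 0, "wz": 0}, {"hand": 1, "tx": 0, "ty": 0, "tz": 0, "wx": 0, "wy": 0, "wz": 0}])

```text
time: 1.77
tool_pos: [580.2, -54.8, 239.7]
tcp_rot: [3.142, 0.001, -1.263]
contact_force: [-0.9, 0.5, -0.2]
grip_width: 0.1
```

Call:
drive_tool(deltas=[{"hand": 1, "tx": 0.02, "ty": 0.05, "tz": 0.5, "wx": 0, "wy": 0, "wz": 0}, {"hand": 1, "tx": 0, "ty": 0, "tz": 0.85, "wx": 0, "wy": 0, "wz": 0}, {"hand": 1, "tx": 0, "ty": 0, "tz": 0.85, "wx": 0, "wy": 0, "wz": 0}, {"hand": 1, "tx": 0, "ty": 0, "tz": 0.8, "wx": 0, "wy": 0, "wz": 0}, {"hand": 1, "tx": 0, "ty": 0, "tz": 0.5, "wx": 0, "wy": 0, "wz": 0}, {"hand": 1, "tx": 0, "ty": 0, "tz": 0.2, "wx": 0, "wy": 0, "wz": 0}, {"hand": 1, "tx": 0, "ty": 0, "tz": 0.1, "wx": 0, "wy": 0, "wz": 0}, {"hand": 1, "tx": 0, "ty": 0, "tz": 0.1, "wx": 0, "wy": 0, "wz": 0}, {"hand": 1, "tx": 0, "ty": 0, "tz": 0.1, "wx": 0, "wy": 0, "wz": 0}, {"hand": 1, "tx": 0, "ty": 0, "tz": 0, "wx": 0, "wy": 0, "wz": 0}, {"hand": 1, "tx": 0, "ty": 0, "tz": 0, "wx": 0, "wy": 0, "wz": 0}])

```text
time: 2.68
tool_pos: [577.6, -59.6, 82.1]
tcp_rot: [-3.14, -0.002, -1.267]
contact_force: [-1.9, -2.1, 2.9]
grip_width: 0.7
```

Call:
drive_tool(deltas=[{"hand": 1, "tx": 0, "ty": 0, "tz": 0.06, "wx": 0, "wy": 0, "wz": 0}, {"hand": 1, "tx": 0, "ty": 0, "tz": 0.05, "wx": 0, "wy": 0, "wz": 0}, {"hand": 1, "tx": 0, "ty": 0, "tz": 0.03, "wx": 0, "wy": 0, "wz": 0}, {"hand": 1, "tx": 0, "ty": 0, "tz": 0, "wx": 0, "wy": 0, "wz": 0}, {"hand": 1, "tx": 0, "ty": 0, "tz": 0, "wx": 0, "wy": 0, "wz": 0}])

```text
time: 3.1
tool_pos: [577.7, -59.6, 78.0]
tcp_rot: [-3.139, -0.002, -1.267]
contact_force: [-7.4, -1.6, 20.8]
grip_width: 0.4
```

Call:
drive_tool(deltas=[{"hand": 1, "tx": 0, "ty": 0, "tz": -0.2, "wx": 0, "wy": 0, "wz": 0}, {"hand": 1, "tx": 0, "ty": 0, "tz": -0.4, "wx": 0, "wy": 0, "wz": 0}, {"hand": 0, "tx": 0, "ty": 0, "tz": -0.4, "wx": 0, "wy": 0, "wz": 0.824}, {"hand": 0, "tx": 0, "ty": 0, "tz": -0.4, "wx": 0, "wy": 0, "wz": 0.824}, {"hand": 0, "tx": 0, "ty": 0, "tz": -0.4, "wx": 0, "wy": 0, "wz": 0.824}, {"hand": 0, "tx": 0, "ty": 0, "tz": -0.2, "wx": 0, "wy": 0, "wz": 0.824}, {"hand": 0, "tx": 0, "ty": 0, "tz": 0, "wx": 0, "wy": 0, "wz": 0.824}, {"hand": 0, "tx": 0, "ty": 0, "tz": 0, "wx": 0, "wy": 0, "wz": 0.824}, {"hand": 0, "tx": 0, "ty": 0, "tz": 0, "wx": 0, "wy": 0, "wz": 0.824}, {"hand": 0, "tx": 0, "ty": 0, "tz": 0, "wx": 0, "wy": 0, "wz": 0.824}, {"hand": 0, "tx": 0, "ty": 0, "tz": 0, "wx": 0, "wy": 0, "wz": 0.824}, {"hand": 0, "tx": 0, "ty": 0, "tz": 0, "wx": 0, "wy": 0, "wz": 0.824}, {"hand": 0, "tx": 0, "ty": 0, "tz": 0, "wx": 0, "wy": 0, "wz": 0}])

```text
time: 4.18
tool_pos: [577.0, -58.8, 154.9]
tcp_rot: [3.141, 0.0, -1.988]
contact_force: [-0.5, 0.7, -0.3]
grip_width: 46.0
```

Call:
drive_tool(deltas=[{"hand": 0, "tx": -0.344, "ty": 0.267, "tz": 0, "wx": 0, "wy": 0, "wz": 0}, {"hand": 0, "tx": -0.687, "ty": 0.534, "tz": 0, "wx": 0, "wy": 0, "wz": 0}, {"hand": 0, "tx": -0.687, "ty": 0.534, "tz": 0, "wx": 0, "wy": 0, "wz": 0}, {"hand": 0, "tx": -0.687, "ty": 0.534, "tz": 0, "wx": 0, "wy": 0, "wz": 0}, {"hand": 0, "tx": -0.687, "ty": 0.534, "tz": 0, "wx": 0, "wy": 0, "wz": 0}, {"hand": 0, "tx": -0.687, "ty": 0.534, "tz": 0, "wx": 0, "wy": 0, "wz": 0}, {"hand": 0, "tx": -0.687, "ty": 0.534, "tz": 0, "wx": 0, "wy": 0, "wz": 0}, {"hand": 0, "tx": -0.687, "ty": 0.534, "tz": 0, "wx": 0, "wy": 0, "wz": 0}, {"hand": 0, "tx": -0.344, "ty": 0.267, "tz": 0, "wx": 0, "wy": 0, "wz": 0}, {"hand": 0, "tx": 0, "ty": 0, "tz": 0, "wx": 0, "wy": 0, "wz": 0}, {"hand": 0, "tx": 0, "ty": 0, "tz": 0, "wx": 0, "wy": 0, "wz": 0}, {"hand": 0, "tx": 0, "ty": 0, "tz": 0, "wx": 0, "wy": 0, "wz": 0}])

```text
time: 5.18
tool_pos: [509.5, 210.5, 155.0]
tcp_rot: [-3.141, -0.0, -1.985]
contact_force: [0.3, -0.1, 0.7]
grip_width: 45.9
```

Call:
drive_tool(deltas=[{"hand": 0, "tx": 0, "ty": 0, "tz": 0.4, "wx": 0, "wy": 0, "wz": 0}, {"hand": 0, "tx": 0, "ty": 0, "tz": 0.7, "wx": 0, "wy": 0, "wz": 0}, {"hand": 0, "tx": 0, "ty": 0, "tz": 0.7, "wx": 0, "wy": 0, "wz": 0}, {"hand": 0, "tx": 0, "ty": 0, "tz": 0.6, "wx": 0, "wy": 0, "wz": 0}, {"hand": 0, "tx": 0, "ty": 0, "tz": 0.35, "wx": 0, "wy": 0, "wz": 0}, {"hand": 0, "tx": 0, "ty": 0, "tz": 0.2, "wx": 0, "wy": 0, "wz": 0}, {"hand": 0, "tx": 0, "ty": 0, "tz": 0, "wx": 0, "wy": 0, "wz": 0}, {"hand": 0, "tx": 0, "ty": 0, "tz": 0, "wx": 0, "wy": 0, "wz": 0}])

```text
time: 5.85
tool_pos: [509.9, 210.3, 37.4]
tcp_rot: [-3.141, 0.0, -1.987]
contact_force: [0.7, -0.8, 0.1]
grip_width: 45.6
```

Call:
drive_tool(deltas=[{"hand": 0, "tx": 0, "ty": 0, "tz": 0.03, "wx": 0, "wy": 0, "wz": 0}, {"hand": 1, "tx": 0, "ty": 0, "tz": 0, "wx": 0, "wy": 0, "wz": 0}, {"hand": 1, "tx": 0, "ty": 0, "tz": 0, "wx": 0, "wy": 0, "wz": 0}, {"hand": 1, "tx": 0, "ty": 0, "tz": 0, "wx": 0, "wy": 0, "wz": 0}, {"hand": 1, "tx": 0, "ty": 0, "tz": 0, "wx": 0, "wy": 0, "wz": 0}, {"hand": 1, "tx": 0, "ty": 0, "tz": 0, "wx": 0, "wy": 0, "wz": 0}, {"hand": 1, "tx": 0, "ty": 0, "tz": 0, "wx": 0, "wy": 0, "wz": 0}, {"hand": 1, "tx": 0, "ty": 0, "tz": 0, "wx": 0, "wy": 0, "wz": 0}])

```text
time: 6.52
tool_pos: [509.4, 211.1, 36.1]
tcp_rot: [-3.141, 0.0, -1.986]
contact_force: [-0.6, -0.2, 1.5]
grip_width: 14.0
```

Call:
drive_tool(deltas=[{"hand": 1, "tx": 0, "ty": 0, "tz": -0.2, "wx": 0, "wy": 0, "wz": 0}, {"hand": 1, "tx": 0, "ty": 0, "tz": -0.5, "wx": 0, "wy": 0, "wz": 0}, {"hand": 1, "tx": 0, "ty": 0, "tz": -0.7, "wx": 0, "wy": 0, "wz": 0}, {"hand": 1, "tx": 0, "ty": 0, "tz": -0.7, "wx": 0, "wy": 0, "wz": 0}, {"hand": 1, "tx": 0, "ty": 0, "tz": -0.7, "wx": 0, "wy": 0, "wz": 0}, {"hand": 1, "tx": 0, "ty": 0, "tz": -0.5, "wx": 0, "wy": 0, "wz": 0}, {"hand": 1, "tx": 0, "ty": 0, "tz": 0, "wx": 0, "wy": 0, "wz": 0}, {"hand": 1, "tx": 0, "ty": 0, "tz": 0, "wx": 0, "wy": 0, "wz": 0}])

```text
time: 7.18
tool_pos: [509.7, 211.2, 169.2]
tcp_rot: [-3.139, 0.002, -1.986]
contact_force: [0.1, 0.1, -1.3]
grip_width: 13.4
```

```bash
python3 - <<'E'
from plant import *
from h import *
o=get_obs(); print(o['tool_pos'],o['tcp_rot'],o['time'],o['grip_width'])
a=[]
for n in('top','scene'):
    im=capture(n)[:,:,::-1].copy(); cv2.imwrite(f'pics/{n}1.png',im)
    u=proj(camera_model(n),[o['tool_pos']])[0]; print(n,u)
    x,y=int(u[0])-40,int(u[1])-30; print(x,y)
    a.append(cv2.resize(im[y:y+60,x:x+80],(800,600),interpolation=cv2.INTER_CUBIC) if n=='scene' else None)
cv2.imwrite('pics/z1.png',a[1])
E
```

```text
[509.74815215 211.17112022 169.23420915] [-3.13931697e+00  1.60745871e-03 -1.98595119e+00] 7.1833 13.373385710240502
top [173.63570205 232.17225357]
133 202
scene [425.06346747 229.53806126]
385 199
```

View pics/z1.png

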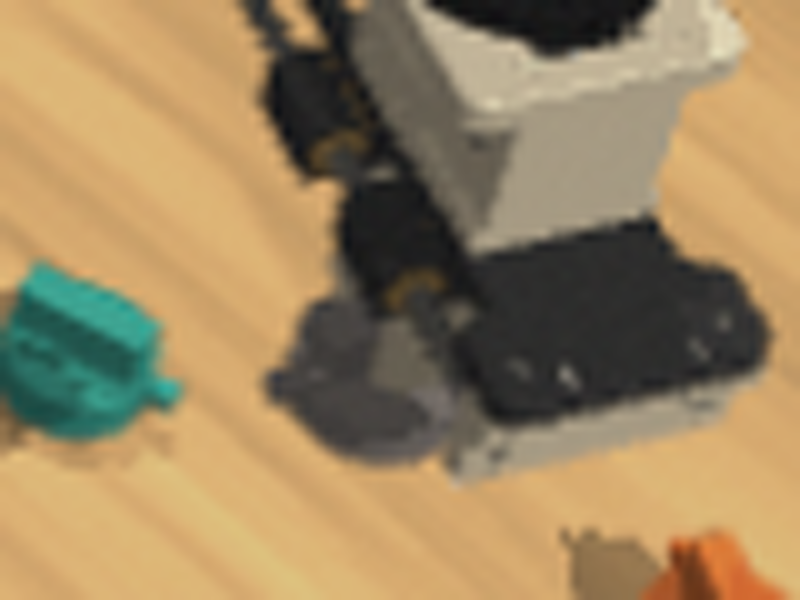

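View pics/top1.png

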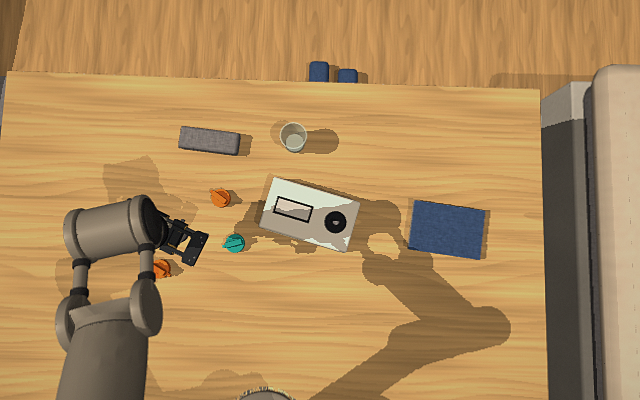

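Scene crop: the knob is held upright with its pointer tip at pixel (412, 237.2) and the left edge of its skirt near (413.5, 236). I'll compare these with the projected knob if it is centred on the TCP.

```bash
python3 - <<'E'
from plant import *
from h import *
ms=camera_model('scene'); th=-.415; u=np.array([np.cos(th),np.sin(th)])
T=np.array([509.7,211.2])
for d in(-4,-2,0,2,4):
    c=T+d*u; a=np.linspace(0,2*np.pi,200)
    tip=proj(ms,[np.r_[c+34*u,150]])[0]; sk=proj(ms,np.c_[c[0]+25*np.cos(a),c[1]+25*np.sin(a),np.full(200,133)])
    sk2=proj(ms,np.c_[c[0]+25*np.cos(a),c[1]+25*np.sin(a),np.full(200,152)])
    print(d,tip,'bottom row',sk[:,1].max(),'leftmost',sk[:,0].min(),sk2[:,0].min())
s=cv2.imread('pics/scene1.png'); g=cv2.cvtColor(s,cv2.COLOR_BGR2GRAY)
print(g[233:248,408:432])
E
```

```text
-4 [413.57197787 236.1875281 ] bottom row 244.7076619261677 leftmost 414.7992023518174 415.9842544419643
-2 [412.88938617 236.34366527] bottom row 244.86648979333748 leftmost 414.12977756922135 415.3067712290631
0 [412.20629787 236.49989886] bottom row 245.02541452385037 leftmost 413.4598738059094 414.6287955670189
2 [411.52271308 236.65622883] bottom row 245.184436066483 leftmost 412.78949114224434 413.95032753546207
4 [410.83863188 236.81265513] bottom row 245.34355436960243 leftmost 412.1186296600194 413.2713672155175
[[169 169 168 167 171 157 116  78  62  61  67  69  62  60  68  89  95  95
   99  79  60  54  38  35]
 [175 171 170 171 166 127  87  73  61  62  61  59  60  61  77  93  96  95
   95  74  58  58  38  32]
 [179 176 170 165 146 111  76  65  66  63  61  59  59  61  80  93  95  96
   93  94  82  64  46  33]
 [179 177 171 129  74  67  69  69  82  73  61  59  60  67  88  95  95  96
   94  94  95  69  49  35]
 [180 179 164 114  67  69  69  67  64  65  66  67  69  68  81  89  94  94
   96  99 102  85  62  54]
 [179 179 179 132  73  67  61  60  67  69  70  69  69  68  67  69  7
[... 242 characters left out ...]
70 175 178 180 180 152 102  68  63  62  63  67  68  68  68  69  67
   72  73  92  86  92  96]
 [171 167 169 174 178 181 180 152 101  67  64  64  63  66  69  66  65  70
   91  90  95  99  96  97]
 [179 168 165 170 174 177 180 182 152 107  80  68  66  77  81  83  87  91
   93  94 103 110  99 107]
 [185 180 170 166 166 173 178 180 181 164 129 104  97  90  89  91  94  99
  100 116 135 116  97 135]
 [184 185 181 173 166 168 172 177 180 182 179 157 150 132 122 124 128 139
  137 173 176 124  97 139]
 [184 183 185 184 175 169 168 171 176 180 180 176 172 170 170 168 172 174
  174 174 179 166 137 149]
 [187 185 184 184 185 178 170 169 172 176 179 182 178 172 171 169 170 172
  175 175 175 178 176 164]]
```

Call:
drive_tool(deltas=[{"hand": 1, "tx": 0.347, "ty": -0.196, "tz": 0, "wx": 0, "wy": 0, "wz": 0}, {"hand": 1, "tx": 0.694, "ty": -0.392, "tz": 0, "wx": 0, "wy": 0, "wz": 0}, {"hand": 1, "tx": 0.694, "ty": -0.392, "tz": 0, "wx": 0, "wy": 0, "wz": 0}, {"hand": 1, "tx": 0.694, "ty": -0.392, "tz": 0, "wx": 0, "wy": 0, "wz": 0}, {"hand": 1, "tx": 0.694, "ty": -0.392, "tz": 0, "wx": 0, "wy": 0, "wz": 0}, {"hand": 1, "tx": 0.694, "ty": -0.392, "tz": 0, "wx": 0, "wy": 0, "wz": 0}, {"hand": 1, "tx": 0.694, "ty": -0.392, "tz": 0, "wx": 0, "wy": 0, "wz": 0}, {"hand": 1, "tx": 0.694, "ty": -0.392, "tz": 0, "wx": 0, "wy": 0, "wz": 0}, {"hand": 1, "tx": 0.694, "ty": -0.392, "tz": 0, "wx": 0, "wy": 0, "wz": 0}, {"hand": 1, "tx": 0.694, "ty": -0.392, "tz": 0, "wx": 0, "wy": 0, "wz": 0}, {"hand": 1, "tx": 0.694, "ty": -0.392, "tz": 0, "wx": 0, "wy": 0, "wz": 0}, {"hand": 1, "tx": 0.694, "ty": -0.392, "tz": 0, "wx": 0, "wy": 0, "wz": 0}, {"hand": 1, "tx": 0.347, "ty": -0.196, "tz": 0, "wx": 0, "wy": 0, "wz": 0}, {"hand": 1, "tx": 0, "ty": 0, "tz": 0, "wx": 0, "wy": 0, "wz": -0.678}, {"hand": 1, "tx": 0, "ty": 0, "tz": 0, "wx": 0, "wy": 0, "wz": -0.678}, {"hand": 1, "tx": 0, "ty": 0, "tz": 0, "wx": 0, "wy": 0, "wz": -0.678}, {"hand": 1, "tx": 0, "ty": 0, "tz": 0, "wx": 0, "wy": 0, "wz": -0.678}, {"hand": 1, "tx": 0, "ty": 0, "tz": 0, "wx": 0, "wy": 0, "wz": -0.678}, {"hand": 1, "tx": 0, "ty": 0, "tz": 0, "wx": 0, "wy": 0, "wz": -0.678}, {"hand": 1, "tx": 0, "ty": 0, "tz": 0, "wx": 0, "wy": 0, "wz": 0}])

```text
time: 8.95
tool_pos: [546.5, -168.9, 166.6]
tcp_rot: [3.139, 0.001, -1.629]
contact_force: [-1.0, 0.0, -1.0]
grip_width: 13.8
```

```bash
python3 - <<'E'
from plant import *
from h import *
for i in range(2):
    o=get_obs(); print(o['tool_pos'],o['tcp_rot'],o['time'],o['grip_width'])
    if i==0:
        im=capture('scene')[:,:,::-1].copy(); cv2.imwrite('pics/scene2.png',im)
        cv2.imwrite('pics/z2.png',cv2.resize(im[130:205,280:380],(800,600),interpolation=cv2.INTER_CUBIC))
E
```

```text
[ 546.4864642  -168.91378291  166.59356418] [ 3.13902927e+00  1.17341206e-03 -1.62871475e+00] 8.95 13.750708145099534
[ 546.59676765 -168.98978722  166.7907977 ] [ 3.13942586e+00  9.59997444e-04 -1.63183917e+00] 9.0 13.87960189952804
```

View pics/z2.png

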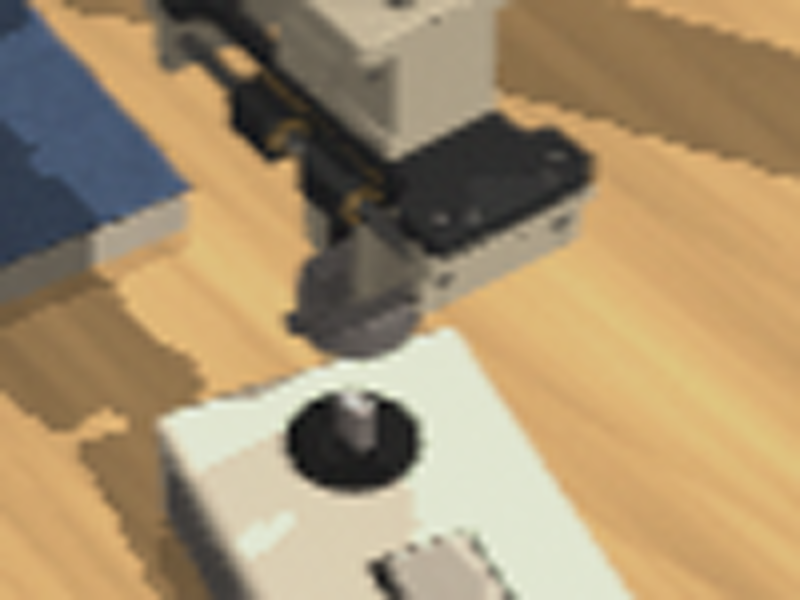

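The scene picture shows the knob above the shaft: shaft top at about (324.5, 179.5), pointer tip at about (316, 170). The TCP is about 1.3 mm off in xy, so I'll correct that and come down to just above contact (TCP z ≈ 118).

Call:
drive_tool(deltas=[{"hand": 1, "tx": 0.01, "ty": -0.03, "tz": 0.2, "wx": 0, "wy": 0, "wz": 0}, {"hand": 1, "tx": 0, "ty": 0, "tz": 0.3, "wx": 0, "wy": 0, "wz": 0}, {"hand": 1, "tx": 0, "ty": 0, "tz": 0.3, "wx": 0, "wy": 0, "wz": 0}, {"hand": 1, "tx": 0, "ty": 0, "tz": 0.2, "wx": 0, "wy": 0, "wz": 0}, {"hand": 1, "tx": 0, "ty": 0, "tz": 0.1, "wx": 0, "wy": 0, "wz": 0}, {"hand": 1, "tx": 0, "ty": 0, "tz": 0, "wx": 0, "wy": 0, "wz": 0}, {"hand": 1, "tx": 0, "ty": 0, "tz": 0, "wx": 0, "wy": 0, "wz": 0}, {"hand": 1, "tx": 0, "ty": 0, "tz": 0, "wx": 0, "wy": 0, "wz": 0}])

```text
time: 9.67
tool_pos: [548.6, -170.3, 124.4]
tcp_rot: [-3.141, -0.0, -1.631]
contact_force: [-0.4, 0.0, 0.3]
grip_width: 13.6
```

```bash
python3 - <<'E'
from plant import *
from h import *
im=capture('scene')[:,:,::-1].copy(); cv2.imwrite('pics/scene3.png',im)
cv2.imwrite('pics/z3.png',cv2.resize(im[150:210,285:365],(800,600),interpolation=cv2.INTER_CUBIC))
o=get_obs(); print(o['tool_pos'],o['tcp_rot'],o['time'],o['grip_width'],o['contact_force'])
E
```

```text
[ 548.66124602 -170.30779381  124.54270385] [-3.14038740e+00 -5.32385148e-04 -1.63125792e+00] 9.7167 13.997588120828441 [ 0.32396935 -0.29423882  0.44404897]
```

View pics/z3.png

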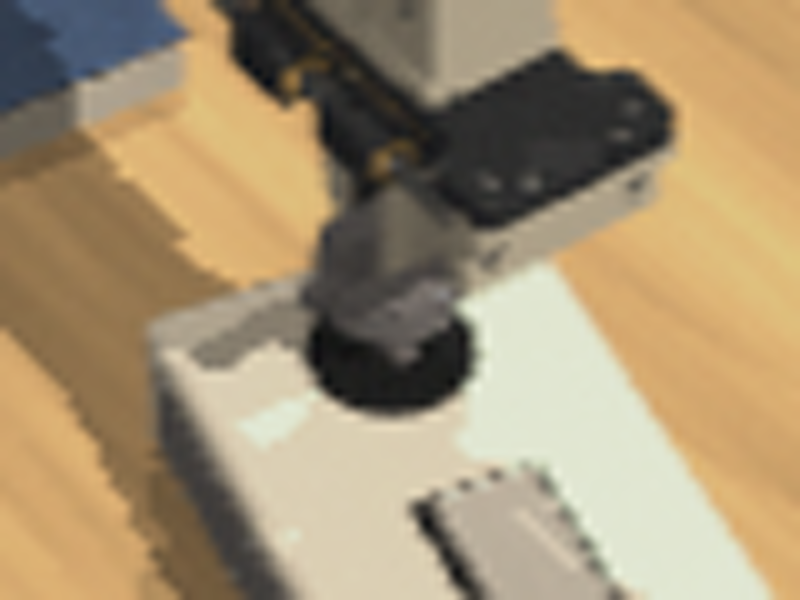

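Call:
drive_tool(deltas=[{"hand": 1, "tx": -0.02, "ty": 0.02, "tz": 0.05, "wx": 0, "wy": 0, "wz": 0}, {"hand": 1, "tx": 0, "ty": 0, "tz": 0.05, "wx": 0, "wy": 0, "wz": 0}, {"hand": 1, "tx": 0, "ty": 0, "tz": 0.05, "wx": 0, "wy": 0, "wz": 0}, {"hand": 1, "tx": 0, "ty": 0, "tz": 0.05, "wx": 0, "wy": 0, "wz": 0}, {"hand": 1, "tx": 0, "ty": 0, "tz": 0, "wx": 0, "wy": 0, "wz": 0}, {"hand": 1, "tx": 0, "ty": 0, "tz": 0, "wx": 0, "wy": 0, "wz": 0}])

```text
time: 10.22
tool_pos: [547.4, -169.3, 115.7]
tcp_rot: [3.141, 0.0, -1.631]
contact_force: [-0.2, -0.7, -0.7]
grip_width: 13.2
```

Call:
drive_tool(deltas=[{"hand": 1, "tx": 0, "ty": 0, "tz": 0.05, "wx": 0, "wy": 0, "wz": 0}, {"hand": 1, "tx": 0, "ty": 0, "tz": 0.05, "wx": 0, "wy": 0, "wz": 0}, {"hand": 1, "tx": 0, "ty": 0, "tz": 0, "wx": 0, "wy": 0, "wz": 0}])

```text
time: 10.47
tool_pos: [547.5, -169.3, 111.5]
tcp_rot: [3.141, 0.0, -1.631]
contact_force: [1.0, -0.8, -0.1]
grip_width: 13.4
```

Call:
drive_tool(deltas=[{"hand": 1, "tx": 0, "ty": 0, "tz": 0.05, "wx": 0, "wy": 0, "wz": 0}, {"hand": 1, "tx": 0, "ty": 0, "tz": 0.05, "wx": 0, "wy": 0, "wz": 0}, {"hand": 1, "tx": 0, "ty": 0, "tz": 0.05, "wx": 0, "wy": 0, "wz": 0}, {"hand": 1, "tx": 0, "ty": 0, "tz": 0.05, "wx": 0, "wy": 0, "wz": 0}, {"hand": 1, "tx": 0, "ty": 0, "tz": 0, "wx": 0, "wy": 0, "wz": 0}, {"hand": 1, "tx": 0, "ty": 0, "tz": 0, "wx": 0, "wy": 0, "wz": 0}])

```text
time: 10.97
tool_pos: [547.5, -169.3, 103.8]
tcp_rot: [3.142, -0.0, -1.631]
contact_force: [-0.2, 0.5, -0.3]
grip_width: 13.7
```

Call:
drive_tool(deltas=[{"hand": 1, "tx": 0, "ty": 0, "tz": 0.04, "wx": 0, "wy": 0, "wz": 0}, {"hand": 1, "tx": 0, "ty": 0, "tz": 0.04, "wx": 0, "wy": 0, "wz": 0}, {"hand": 1, "tx": 0, "ty": 0, "tz": 0.04, "wx": 0, "wy": 0, "wz": 0}, {"hand": 1, "tx": 0, "ty": 0, "tz": 0.03, "wx": 0, "wy": 0, "wz": 0}, {"hand": 1, "tx": 0, "ty": 0, "tz": 0, "wx": 0, "wy": 0, "wz": 0}, {"hand": 1, "tx": 0, "ty": 0, "tz": 0, "wx": 0, "wy": 0, "wz": 0}])

```text
time: 11.47
tool_pos: [547.7, -169.4, 98.4]
tcp_rot: [-3.141, -0.0, -1.631]
contact_force: [-1.1, 0.2, 5.6]
grip_width: 13.9
```

Call:
drive_tool(deltas=[{"hand": 1, "tx": 0, "ty": 0, "tz": 0.03, "wx": 0, "wy": 0, "wz": 0}, {"hand": 1, "tx": 0, "ty": 0, "tz": 0.03, "wx": 0, "wy": 0, "wz": 0}, {"hand": 1, "tx": 0, "ty": 0, "tz": 0, "wx": 0, "wy": 0, "wz": 0}, {"hand": 1, "tx": 0, "ty": 0, "tz": 0, "wx": 0, "wy": 0, "wz": 0}, {"hand": 1, "tx": 0, "ty": 0, "tz": 0, "wx": 0, "wy": 0, "wz": 0}])

```text
time: 11.88
tool_pos: [547.8, -169.4, 97.8]
tcp_rot: [-3.14, -0.001, -1.631]
contact_force: [-5.9, 2.1, 18.5]
grip_width: 13.7
```

```bash
python3 - <<'E'
from plant import *
from h import *
im=capture('scene')[:,:,::-1].copy(); cv2.imwrite('pics/scene4.png',im)
im2=capture('top')[:,:,::-1].copy(); cv2.imwrite('pics/top4.png',im2)
cv2.imwrite('pics/z4.png',np.hstack([cv2.resize(im[150:210,300:360],(400,400),interpolation=cv2.INTER_CUBIC),cv2.resize(im2[180:260,260:340],(400,400),interpolation=cv2.INTER_CUBIC)]))
o=get_obs(); print(o['tool_pos'],o['tcp_rot'],o['time'],o['grip_width'],o['contact_force'])
ms=camera_model('scene'); c=np.array([548.6,-169.5]); u=np.array([np.cos(-.06),np.sin(-.06)])
print('pressed pred tip',proj(ms,[np.r_[c+34*u,79],np.r_[c,62],np.r_[578.5,-57,70]]),[proj(ms,np.c_[c[0]+25*np.cos(a:=np.linspace(0,6.28,200)),c[1]+25*np.sin(a),np.full(200,z)])[:,1].max() for z in(62,67,72)])
E
```

```text
[ 547.81762038 -169.42943663   97.77203361] [-3.13974745e+00 -9.18507486e-04 -1.63090700e+00] 11.9833 13.736737685334976 [-4.36457408  1.87540853 17.63557666]
pressed pred tip [[315.7871296  184.84761267]
 [324.27174826 184.10266391]
 [339.54886634 206.8788416 ]] [np.float64(189.61506668696197), np.float64(188.56687627558406), np.float64(187.51284360091708)]
```

View pics/z4.png

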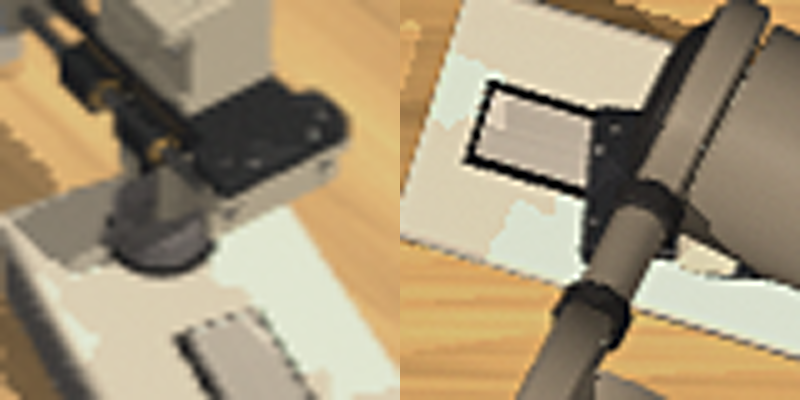

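The scene picture shows the knob down over the black collar, with its lower rim at about (324, 190) against 189.6 predicted for pressed in. The snooze bar is up. Force rose sharply to 18 N at z = 97.8 (expected stop 98), so the shaft is at its stop. I'm handing in now.

```bash
python3 -c "
from plant import *
print(close_job()); o=get_obs(); print(o['tool_pos'],o['contact_force'],o['grip_width'],o['time'])"
```

```text
the job is handed in; nothing more can be done
None
the job is handed in; nothing more can be done
```

I pressed the snooze bar down, let it up again, fitted the grey knob on the D-shaft and handed the job in at about 12 s while still pressing it in. No verdict came back.

- **Snooze bar:** With the jaws shut I pressed to a tip height of 64 mm, which is its stop, and read 21 N. The bar looks up again in the last pictures.
- **Knob:** I gripped it across its bar (14 mm opening) and turned it to the shaft's angle of about -0.06 rad. It slid onto the shaft with no noticeable force.
- **Last checks:** The tool stood at z = 97.8 mm, against 98 expected when fully pressed. Vertical force was about 18 N, up sharply from 5.6 N, so the shaft was at its stop. The grip was 13.7 mm, and the knob's lower rim was at pixel row 190.5, against 189.6 predicted.
- **Not confirmed:** The arm hid the knob and shaft in the last top view, so the final fit rests on height, force and the scene view. The shaft's angle came from an image only about 6 pixels wide.
- **Bystanders:** I kept clear of the book, tumbler and glasses case, but did not measure them again at the end. No check failed.

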